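# Unlock the ink chest with its T-handled key

## Robot

A 6-joint arm with a two-finger parallel gripper is mounted at the origin on a cart in front of the work surface, level with it; the furniture and walls round the work are solid. World frame = base frame: x ahead of the robot, y to its left, z up, the work surface at z = 0. Lengths are in m, angles in rad, forces in N, time in s.
With the tool pointing down it reaches from about 0.3 to 0.825 m from the base axis. Payload 5.4 kg.
Tool frame: the origin (TCP) lies midway between the tips of the shut fingers; the grasp point (between the pads) lies 19 mm behind it (grip_depth is the distance from the TCP to the grasp point, in m); x points along the fingers, y is the direction in which the jaws open and shut, and the axes are right-handed (so a half turn about x gives the same grasp; the last joint's range is limited). The gripper opens to 92 mm and grips with 3 to 60 N. Pads are 20 mm wide; open, the fingers measure 128 mm over their backs; the gripper's body (75 mm by 189 mm) begins 69 mm behind the grasp point.
Start: joints at [0.898, 0.158, 1.597, -0, 1.386, -0.21], TCP at [0.257, 0.514, 0.215] pointing down, gripper open.
Joint ranges: [-2.91, 2.91], [-0.94, 2.29], [0.18, 2.7], [-1.29, 4.43], [0.17, 2.64], [-3, 3]. Speed limits (rad/s): [2.57, 2.57, 3.14, 3.14, 3.14, 3.14].

## Interface

Orientations are given as a unit quaternion [w, x, y, z].
In Python, from station import get_state, camera, job_done, grip_depth gives the robot as it stands. The module is installed in compiled form; this text tells all that it offers.
- The arm moves only by the shell command python3 -m inch 'ROWS'. ROWS is JSON, a list of rows, each a list of 3 entries, a list of its own where there are three numbers: the turn, a rotation vector about the world's x, y, z in rad, then the shift along the world's x, y, z in m, then the closure, from 0 (fully open) to 1 (shut). In form: [[[rx, ry, rz], [x, y, z], claw], ...]. A call has 1 to 8 rows; each row is the pose to reach, as a shift and turn from the pose commanded when the call began; what a row does not reach only later rows make up. A row lasts 1/12 s, in which the tool goes at most 41.7 mm and 7.16 degrees, less where a joint would pass 70% of its speed; a pose out of reach is approached as far as the arm can. A call with a gripper value outside its range is refused whole. The fingers move at their own pace and stop on an object; the grip force is fixed at half the most. Time passes only in rows, so rows that repeat a pose let the fingers close. It gives the time, the measured TCP pose, the force and the opening at its end, in the units of the state.
- get_state(): the state, without advancing time (a new reading comes with each control period).
- camera(name): name is "side" or "top" or "wrist"; returns a dict with "frame" (480x640x3 uint8, red, green, blue), "camera_matrix" (3x3 intrinsics, pixels), "eye" and "orientation" of the camera in the world. Camera axes: x right, y down, z forward; pixel columns grow to the right and rows downward; lengths in m; the calibration is good to about 2 mm. The wrist camera is an equidistant fisheye: a pixel r from the principal point sees the ray r / f radians off the axis. A picture is of the moment at which its call begins. There is no depth.
- job_done(): hands the job in, once; it reports no verdict.
The state is a dict: "clock": time; "joint_positions": joint angles; "qd": joint speeds; "joint_torque": joint torques, N m; "ee_pos": TCP position; "ee_rot": TCP orientation; "force": force on the tool from outside, world axes, zero at the start; "torque": the same for the moment, N m; "width": finger opening in m.
Only numpy, scipy, OpenCV 4.12 (cv2) and the standard library are available. Lean on these libraries where they do the work, as an engineer would, in place of code of your own. Each camera call takes 0.05 s, during which the arm holds its last target.

## Task

Open the locked steel ink chest: take the T-handled key out of the wooden key block, push it fully home in the lock on the chest's front deck (feel for the slot, it seldom stands square) and turn it clockwise until the bolt lets go and the lid springs open. Do not force the key, leave the ring-handled key where it is, and leave the T-handled key sitting in the lock.

Things in the scene. Friction and masses are not known exactly. Their poses are not given: they have to be found in the camera images.
- chest: low painted steel chest, 230 deep (x) x 240 wide (y) x 100 mm high, screwed down; origin under its middle on the table, -x is its front. The front 85 mm of its top is a fixed deck with the lock; the rest is the hinged lid.
- lock_mouth (a point): middle of the lock's face, 75 mm before the chest's middle, 104 mm up; axes as the chest's. A 60 x 60 mm plate with, flush in it, a round plug 34 mm across with a slot 19.6 x 5.2 mm. The locked plug has play: the slot stands anywhere within 0.7 rad either side of the chest's x axis. The angle is not measured: see it, or feel for it with the key's tip pressed lightly (3 to 8 N) on the face.
- lock_depth (a point): point 30 mm below lock_mouth, where the blade's tip is when the key is home, its collar on the lock's face. From 22 mm depth a spring pushes back with 4 to 8 N. Only with the key home (within 1.5 mm) does the plug turn past 0.8 rad clockwise, seen from above, of the chest's x axis; it takes 0.15 to 0.3 N m. The bolt is clear at 1.1 rad; end stop at 1.4 rad. Turned, the key stays down by itself.
- key: the lock's key, steel, 75 mm long, about 90 g, stands upright in the block; origin at the tip of its blade, z up. Blade 18 (key's x) x 4 (y) x 30 mm long, its tip tapered to 16.8 x 3 mm over the last 1.5 mm; above it a collar 26 mm across, 5 mm high, then a 10 mm round neck up to the T-handle. A half turn about z makes no difference.
- key_bow (a point): middle of the key's T-handle, 65 mm above the tip of the blade: a flat bar 48 mm long (key's x), 10 mm thick (key's y), 20 mm high. All positions measured in one run may share an error of 1 to 3 mm.
- ring_key: a key with a ring handle 46 mm across, for another lock (blade 5.8 mm thick, does not fit); origin at the tip of its blade. It stays where it stands.
- key_block: wooden block 60 (x) x 160 (y) x 42 mm high, screwed down; origin under its middle. The two keys stand in slots 50 mm either side of its middle (y), blades 30 mm deep and loose by 1 to 2 mm, collars on its top, handles along the block's x; which key stands where varies.
- lid (a joint): opening angle of the chest's lid about its rear hinge: 0 shut, 0.65 rad fully open. A spring lifts it by itself in 2 to 3 s once the bolt is drawn; its front edge runs 46 mm behind the lock's axis and rises about 90 mm.
There are look-alikes about, which are no part of the job. Leave any purple look-alike of the key alone.

How it is judged:
On the way, in this order (a step that is already met when the one before it is completed fails the run):
1. the T-handled key is fully home in the lock (blade at least 27.5 mm in) while the lid is still shut (z of key in the frame of lock_mouth below -0.0275 m and horizontal distance between key and lock_mouth below 0.004 m and value of joint lid below 0.03 rad), for 0.1 s.
2. the bolt is drawn and the lid has sprung up (value of joint lid above 0.3 rad), for 0.1 s.
At the end, for the whole second after the job is handed in: The lid stands open by itself (more than 0.5 rad) and at rest, and the T-handled key stands in the lock, blade at least 26 mm in, upright and at rest (value of joint lid above 0.5 rad and velocity of joint lid below 0.1 rad/s and z of key in the frame of lock_mouth below -0.026 m and horizontal distance between key and lock_mouth below 0.005 m and angle between key's own z axis and vertical below 0.2 rad and linear speed of key below 0.02 m/s); the robot touches nothing.
It fails at once if the key is forced: more than 50 N between the key and the chest (contact force between key and chest above 50 N).
It fails at once if the ring-handled key is pulled out of its place (moved more than 15 mm) (distance of ring_key from where it was at the start of the episode above 0.015 m).
It also fails if it takes over 72 s, if anything falls off the work surface, if the arm or the gripper's body presses on something with over 40 N, if the wrist force passes 120 N, or if a joint passes its speed limit or range.

## Working session

There is one attempt and no reset: what is moved stays moved. The work goes in short steps, Python scripts to look and compute and a shell command to move; the robot and the scene stay as the last step left them, time stands still between calls to the robot, and variables do not carry over. Pictures are saved under pics/ and viewed, and the job is handed in when it is done.

```bash
ls; mkdir -p pics; python3 - <<'E'
from station import *
import cv2
s=get_state()
for k,v in s.items(): print(k,v)
print(grip_depth)
for n in ["side","top","wrist"]:
    c=camera(n); cv2.imwrite(f"pics/{n}0.png",c["frame"][:,:,::-1]); print(n,c["camera_matrix"],c["eye"],c["orientation"])
E
```

```text
pics
clock 0.0
joint_positions [ 8.97925007e-01  1.59040873e-01  1.59817443e+00 -1.90644443e-05
  1.38619764e+00 -2.10101286e-01]
qd [-1.53041170e-03  6.84548458e-05  1.65999568e-03 -4.40591015e-04
  1.17898323e-03  3.67059428e-04]
joint_torque [-5.84688005e-04 -3.85551059e+01 -3.22118640e+01  7.03071873e-02
  3.75261821e-02 -1.40693669e-04]
ee_pos [0.25633689 0.51402598 0.21365246]
ee_rot [ 0.68799318  0.16157189  0.68853118 -0.16274128]
force [-0.0700836   0.63405485 -0.97051535]
torque [0.02044574 0.03614323 0.09268937]
width 0.09207008203865524
0.0187
side [[441.01251638   0.         311.98862355]
 [  0.         441.01251638 238.76420883]
 [  0.           0.           1.        ]] [0.6521577  0.89295051 0.52387714] [-0.0104121   0.02955163  0.865914   -0.49921061]
top [[495.88450731   0.         323.79274642]
 [  0.         495.88450731 238.98875706]
 [  0.           0.           1.        ]] [0.45876265 0.14228714 0.90996654] [ 0.0717307  -0.70196918  0.70581369 -0.06261807]
wrist [[371.64829954   0.         321.01869999]
 [  0.         371.64829954 239.97614687]
 [  0.           0.           1.        ]] [0.18302057 0.55073861 0.38437468] [0.12240653 0.84132431 0.52115192 0.07477117]
```

View pics/top0.png

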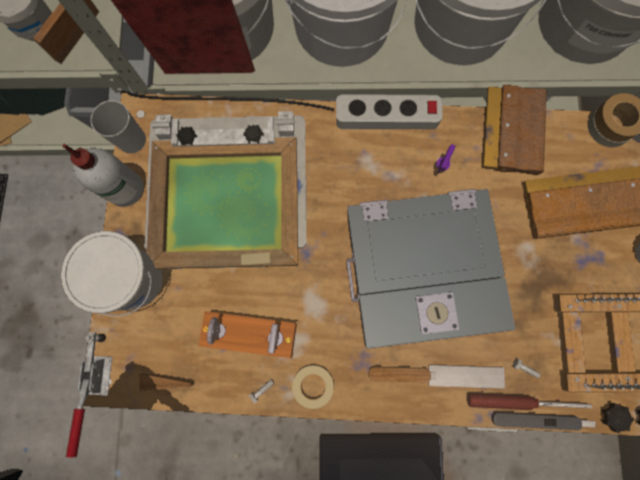

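View pics/side0.png

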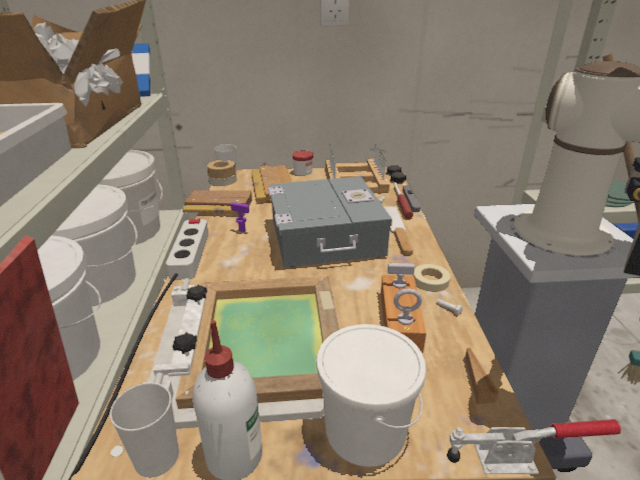

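View pics/wrist0.png

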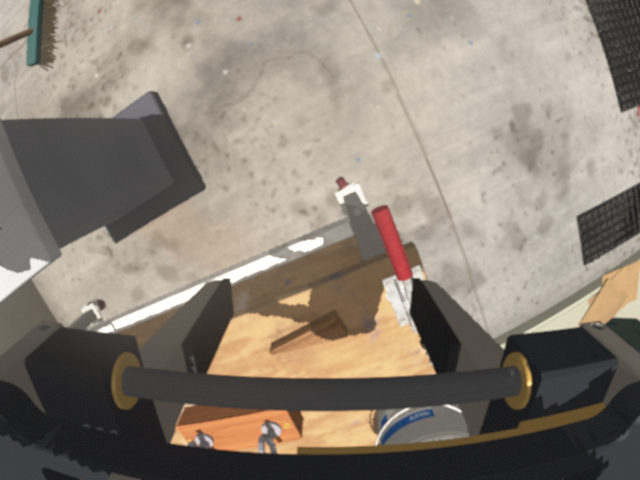

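Top view: the block is at (247,334) with handles at about (215,328) and (275,337), and the lock is at (437,313). Side view: a ring at (407,303) and a T-bar at (400,268). The purple look-alike is at (445,158) in the top view. I'll enlarge these to confirm.

```bash
python3 - <<'E'
import cv2,numpy as np
t=cv2.imread("pics/top0.png");s=cv2.imread("pics/side0.png")
a=cv2.resize(t[300:365,190:305],(460,260),interpolation=cv2.INTER_CUBIC)
b=cv2.resize(t[280:345,405:470],(260,260),interpolation=cv2.INTER_CUBIC)
c=cv2.resize(s[240:350,350:460],(330,330),interpolation=cv2.INTER_CUBIC)
d=cv2.resize(s[180:215,330:400],(400,200),interpolation=cv2.INTER_CUBIC)
im=np.zeros((600,740,3),np.uint8); im[:260,:460]=a; im[:260,470:730]=b; im[265:595,:330]=c; im[265:465,335:735]=d
cv2.imwrite("pics/crop1.png",im)
E
```

```text
(no output)
```

View pics/crop1.png

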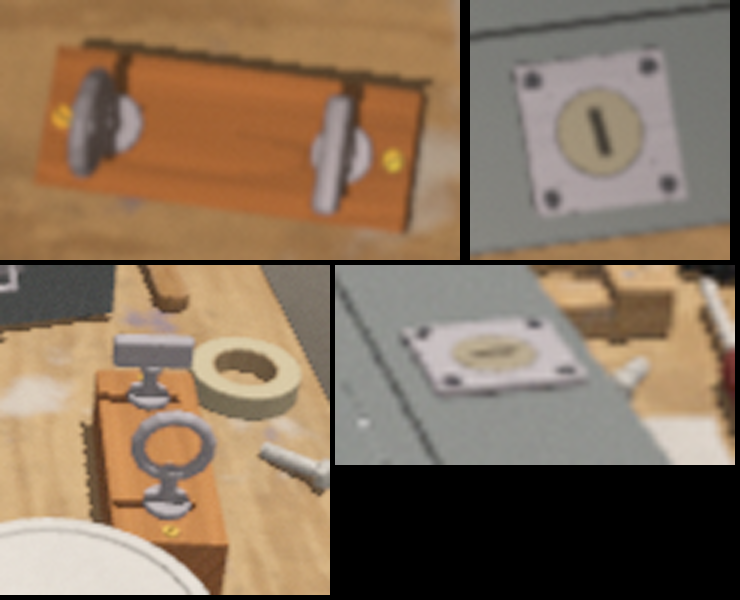

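The crops show the T-bar handle (an edge-on bar) at top-view (275,337), and the ring at (215,328), which the side view confirms as a ring. The lock slot is visible, tilted a few degrees. Next I'll measure.

```bash
cat > h.py <<'E'
import numpy as np, cv2
from scipy.spatial.transform import Rotation as R
from station import *
def rot(q): return R.from_quat([q[1],q[2],q[3],q[0]])
def ray(c,u,v,name):
    K=c["camera_matrix"]; x=(u-K[0,2])/K[0,0]; y=(v-K[1,2])/K[1,1]
    if name=="wrist":
        r=np.hypot(x,y); d=np.array([x/r*np.sin(r),y/r*np.sin(r),np.cos(r)]) if r>0 else np.array([0,0,1.])
    else: d=np.array([x,y,1.])
    return rot(c["orientation"]).apply(d)
def plane(c,u,v,z,name):
    d=ray(c,u,v,name); e=np.array(c["eye"]); return e+d*(z-e[2])/d[2]
def proj(c,P,name):
    p=rot(c["orientation"]).inv().apply(np.array(P)-c["eye"]); K=c["camera_matrix"]
    if name=="wrist":
        t=np.arctan2(np.hypot(p[0],p[1]),p[2]); f=t/np.hypot(p[0],p[1]); return np.array([K[0,2]+K[0,0]*p[0]*f,K[1,2]+K[1,1]*p[1]*f])
    return np.array([K[0,2]+K[0,0]*p[0]/p[2],K[1,2]+K[1,1]*p[1]/p[2]])
def show(c,u0,v0,w,hh,k,fn):
    im=c["frame"][v0:v0+hh,u0:u0+w,::-1]; cv2.imwrite("pics/"+fn,cv2.resize(im,None,fx=k,fy=k,interpolation=cv2.INTER_CUBIC))
def save(c,fn): cv2.imwrite("pics/"+fn,c["frame"][:,:,::-1])
E
python3 - <<'E'
from h import *
c=camera("top")
F=c["frame"].astype(int); print(get_state()["clock"])
np.save("top0.npy",c["frame"])
hsv=cv2.cvtColor(c["frame"],cv2.COLOR_RGB2HSV)
def comps(mask,u0,v0,u1,v1,mn=15):
    m=np.zeros_like(mask,np.uint8); m[v0:v1,u0:u1]=mask[v0:v1,u0:u1]
    n,l,st,ce=cv2.connectedComponentsWithStats(m.astype(np.uint8))
    return [(st[i].tolist(),ce[i].round(2).tolist(),(l==i).astype(np.uint8)) for i in range(1,n) if st[i,4]>=mn]
# block: orange
blk=(hsv[:,:,1]>150)&(hsv[:,:,0]<14)&(hsv[:,:,2]>90)
for st,ce,m in comps(blk,190,300,305,365,300):
    m=cv2.morphologyEx(m,cv2.MORPH_CLOSE,np.ones((9,9)))
    cn=max(cv2.findContours(m,0,2)[0],key=cv2.contourArea); r=cv2.minAreaRect(cn); print("blk",st,r)
    P=np.array([plane(c,*p,0.042,"top")[:2] for p in cv2.boxPoints(r)]); print(P.round(4).tolist(),P.mean(0),np.linalg.norm(P-np.roll(P,1,0),axis=1))
# gray
g=(hsv[:,:,1]<75)&(hsv[:,:,2]>95)
for st,ce,m in comps(g,262,312,290,360,15):
    print("T",st,ce); 
    cn=max(cv2.findContours(m,0,2)[0],key=cv2.contourArea); print(cv2.minAreaRect(cn))
# plate
hl=(hsv[:,:,2]>160)&(hsv[:,:,1]<40)
for st,ce,m in comps(hl,405,280,470,345,200):
    cn=max(cv2.findContours(m,0,2)[0],key=cv2.contourArea); r=cv2.minAreaRect(cn);print("plate",st,ce,r)
    P=np.array([plane(c,*p,0.104,"top")[:2] for p in cv2.boxPoints(r)]); print(P.round(4).tolist(),P.mean(0),np.linalg.norm(P-np.roll(P,1,0),axis=1), [np.arctan2(*(d[::-1])) for d in P-np.roll(P,1,0)])
pl=(hsv[:,:,1]>55)&(hsv[:,:,2]>90)
for st,ce,m in comps(pl,415,295,460,332,100):
    cn=max(cv2.findContours(m,0,2)[0],key=cv2.contourArea); r=cv2.minEnclosingCircle(cn);e=cv2.fitEllipse(cn);print("plug",st,ce,r,e, plane(c,*e[0],0.104,"top"))
sl=(hsv[:,:,2]<110).astype(np.uint8)
for st,ce,m in comps(sl,424,300,450,326,10):
    w=np.argwhere(m); p=np.array([plane(c,b,a,0.104,"top")[:2] for a,b in w]); q=p-p.mean(0); U,S,V=np.linalg.svd(q); print("slot",st,ce,p.mean(0),np.arctan(V[0][1]/V[0][0]),np.ptp(q@V[0]),np.ptp(q@V[1]))
show(c,255,305,45,60,10,"T.png")
E
```

```text
0.2
blk [199, 313, 97, 45, 2315] ((246.93722534179688, 333.9645080566406), (93.39434814453125, 36.10426712036133), 7.696051120758057)
[[0.441, 0.3696], [0.5019, 0.3638], [0.4797, 0.2025], [0.4195, 0.2103]] [0.46049778 0.28654445] [0.16072453 0.06114891 0.16288676 0.06066382]
T [268, 324, 15, 29, 255] [273.98, 338.25]
((275.0, 338.0), (28.0, 14.0), 90.0)
plate [418, 294, 39, 39, 685] [436.85, 313.53] ((437.20538330078125, 312.86920166015625), (36.29396438598633, 35.65115737915039), 81.46923065185547)
[[0.5167, 0.0025], [0.5249, -0.0547], [0.4678, -0.0602], [0.4598, -0.0038]] [ 0.49230519 -0.02905693] [0.05729815 0.05776838 0.05738901 0.05698268] [np.float64(0.11016278612205854), np.float64(-1.4280936935548507), np.float64(-3.045080490854175), np.float64(1.7124462332756467)]
plug [428, 303, 19, 20, 284] [436.95, 312.76] ((437.1341552734375, 312.6219482421875), 9.887998580932617) ((437.1088562011719, 312.7275390625), (18.997825622558594, 19.416261672973633), 109.46556854248047) [ 0.49233406 -0.02891839  0.104     ]
slot [435, 307, 5, 12, 33] [437.03, 312.45] [ 0.492775   -0.02881169] 0.2298149150405031 0.018311732836289542 0.0042364339638028565
```

View pics/T.png

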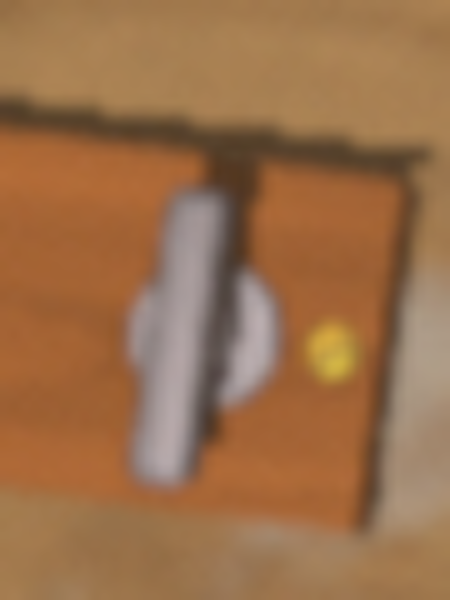

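```bash
python3 - <<'E'
from h import *
c=camera("top")
a=plane(c,275.3,324,0.087,"top");b=plane(c,271.3,353.5,0.087,"top");m=(a+b)/2;d=a-b
print("bar",a,b,m,np.linalg.norm(d),"yaw",np.arctan2(d[1],d[0]))
print("collar",plane(c,255+20.5,305+33.5,0.047,"top"))
for u in [(62,270),(148,270),(105,235),(105,310),(84,155)]: print("bucket",plane(c,*u,0.15,"top"))
# side view of bar
s=camera("side");save(s,"side1.png"); print("proj bar mid side",proj(s,[m[0],m[1],0.087],"side"), proj(s,a,"side"),proj(s,b,"side"))
print("lock side",proj(s,[0.4925,-0.0289,0.104],"side"))
st=get_state();r=rot(st["ee_rot"]).as_matrix();print(r.round(3),st["joint_positions"])
hs=cv2.cvtColor(s["frame"],cv2.COLOR_RGB2HSV)
# chest edges in top: plate refine using corner screws
show(c,340,185,180,165,4,"chest.png")
show(s,380,250,50,60,10,"Ts.png")
E
```

```text
bar [0.47601991 0.23265327 0.087     ] [0.42891802 0.23846878 0.087     ] [0.45246896 0.23556103 0.087     ] 0.04745953878268916 yaw -0.12284494474232183
collar [0.45243145 0.23635328 0.047     ]
bucket [0.558874   0.55868978 0.15      ]
bucket [0.55808158 0.42445825 0.15      ]
bucket [0.61389383 0.49591305 0.15      ]
bucket [0.49694999 0.48659058 0.15      ]
bucket [0.74675996 0.54080938 0.15      ]
proj bar mid side [402.70377661 261.6005176 ] [389.45435326 261.2882025 ] [415.99961242 261.91392674]
lock side [358.67545125 193.54695874]
[[-0.     0.447  0.895]
 [-0.     0.895 -0.447]
 [-1.    -0.001 -0.   ]] [ 8.97896076e-01  1.58593998e-01  1.59739342e+00  3.57555906e-05
  1.38619585e+00 -2.10047971e-01]
```

View pics/chest.png

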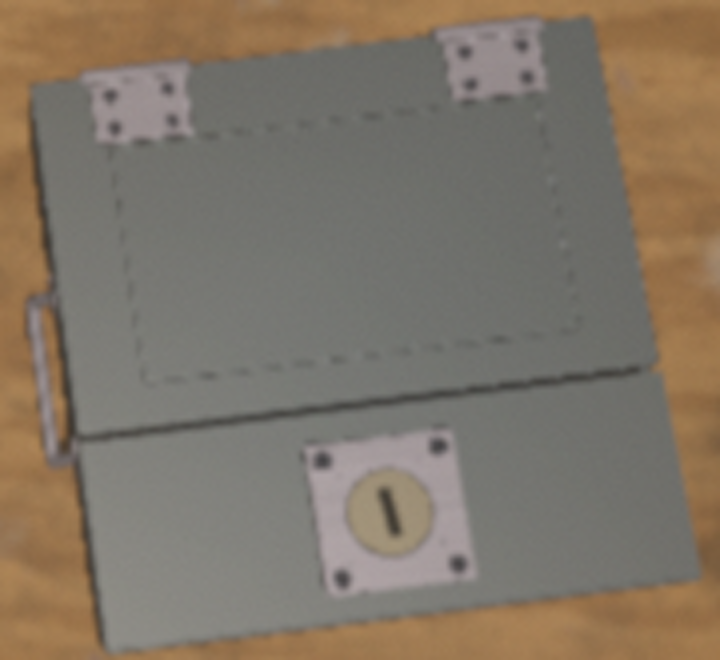

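View pics/Ts.png

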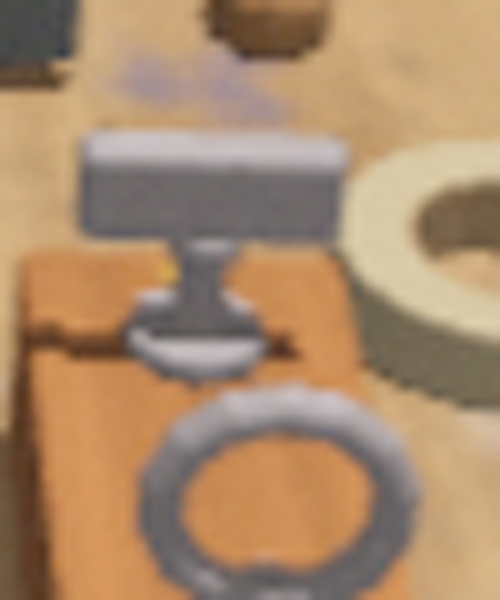

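```bash
python3 -m inch '[[[0,0,0.04],[0.02,-0.028,0],0],[[0,0,0.09],[0.045,-0.064,0],0],[[0,0,0.14],[0.07,-0.1,0],0],[[0,0,0.2],[0.095,-0.136,0],0],[[0,0,0.25],[0.12,-0.172,0],0],[[0,0,0.29],[0.145,-0.208,0],0],[[0,0,0.32],[0.17,-0.244,0],0],[[0,0,0.34],[0.185,-0.264,0],0]]'
python3 - <<'E'
from h import *
c=camera("top")
p=[plane(c,340+u/4,185+v/4,0.1,"top")[:2] for u,v in [(78,438),(655,368),(105,648),(697,578)]]
for i in (0,2):
    d=p[i]-p[i+1]; print("y-axis yaw",np.arctan2(-d[0],d[1]),p[i],p[i+1],np.linalg.norm(d))
E
```

```text
clock: 0.97
ee_pos: [0.4426, 0.2484, 0.2148]
ee_rot: [0.706, 0.043, 0.706, -0.043]
force: [0.5, 1.1, 0.1]
width: 0.0921
y-axis yaw 0.11503526469026795 [0.52245145 0.09473361] [ 0.54967742 -0.14089644] 0.23719775202683085
y-axis yaw 0.1110921794207568 [0.43893635 0.08546347] [ 0.46536982 -0.1514987 ] 0.23843195874171136
```

```bash
python3 -m inch '[[[0,0,0],[0.005,-0.006,-0.02],0],[[0,0,0],[0.0103,-0.0138,-0.05],0],[[0,0,0],[0.0103,-0.0138,-0.07],0],[[0,0,0],[0.0103,-0.0138,-0.07],0]]'
python3 - <<'E'
from h import *
st=get_state();m=rot(st["ee_rot"]).as_matrix();print(st["ee_pos"],m[:,1],np.arctan2(m[1,1],m[0,1]))
w=camera("wrist");save(w,"w2.png");c=camera("top");show(c,180,270,160,120,5,"t2.png")
for z in(0.087,): print(proj(w,[0.4525,0.2356,z],"wrist"))
E
```

```text
clock: 1.35
ee_pos: [0.4489, 0.2355, 0.14]
ee_rot: [0.703, 0.043, 0.709, -0.045]
force: [-1.2, -0.2, -0.4]
width: 0.0919
[0.44886418 0.23552371 0.13996987] [ 0.12374666  0.99230894 -0.00311909] 1.4467310359178873
[321.47565048 269.49709989]
```

View pics/w2.png

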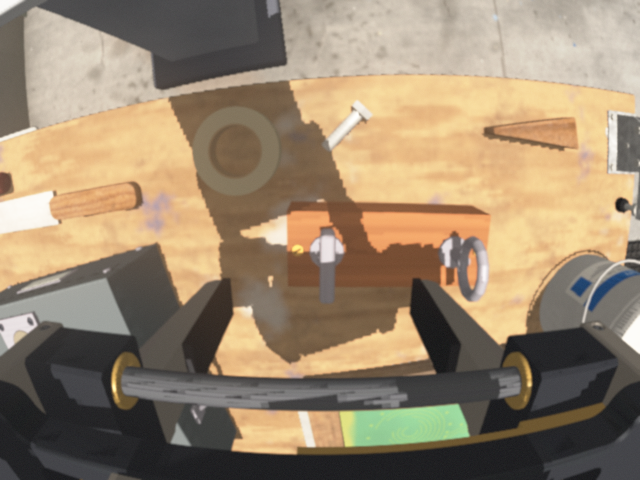

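View pics/t2.png

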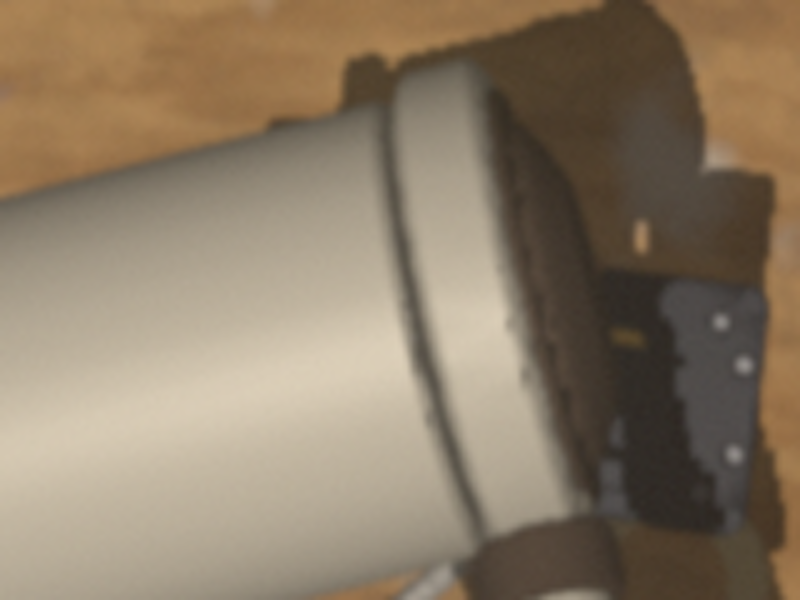

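```bash
python3 -m inch '[[[0,0,0],[0,0,0],0],[[0,0,0],[0,0,0],0],[[0,0,0],[0,0,0],0]]'
python3 - <<'E'
from h import *
st=get_state();m=rot(st["ee_rot"]).as_matrix();print(st["ee_pos"],m.round(4).tolist(),np.abs(st["qd"]).max())
w=camera("wrist");show(w,270,190,240,130,3,"w3.png")
print(proj(w,[0.4525,0.2356,0.087],"wrist"),proj(w,st["ee_pos"],"wrist"),w["eye"])
E
```

```text
clock: 1.7
ee_pos: [0.4529, 0.2373, 0.1463]
ee_rot: [0.707, 0.044, 0.705, -0.043]
force: [-0.2, 0.5, 0.4]
width: 0.0921
[0.45294259 0.23727032 0.14626695] [[0.0029, 0.1219, 0.9925], [0.0007, 0.9925, -0.122], [-1.0, 0.0011, 0.0028]] 0.007098637705846198
[317.7035571  259.70910647] [320.20996457 299.46179924] [0.37105942 0.24751098 0.31666679]
```

View pics/w3.png

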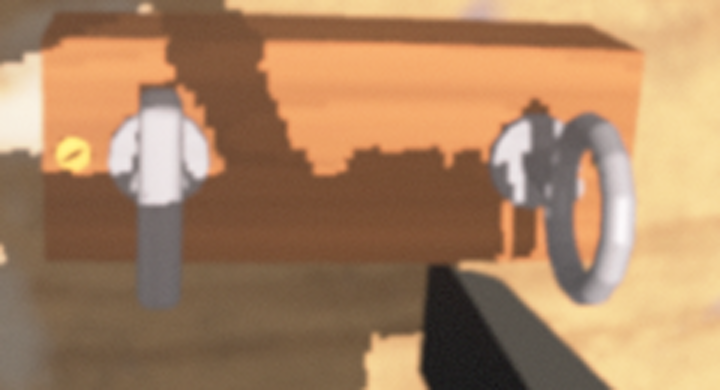

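```bash
python3 - <<'E'
from h import *
w=camera("wrist")
for z in (0.087,):
  a=plane(w,323.5,225.3,z,"wrist");b=plane(w,323.2,292.3,z,"wrist");d=b-a;print(a,b,(a+b)/2,np.linalg.norm(d),np.arctan2(d[1],d[0]))
print("collar",plane(w,270+159/3,190+160/3,0.047,"wrist"))
hsv=cv2.cvtColor(w["frame"],cv2.COLOR_RGB2HSV);print([plane(w,*p,0.042,"wrist").round(4).tolist() for p in [(285,202.5),(284.7,276.5),(484,207)]])
E
```

```text
[0.42955074 0.24204454 0.087     ] [0.47593813 0.23628163 0.087     ] [0.45274443 0.23916308 0.087     ] 0.04674399175765372 -0.12360096661463793
collar [0.45373835 0.23904418 0.047     ]
[[0.4199, 0.2143, 0.042], [0.4791, 0.2052, 0.042], [0.4408, 0.3711, 0.042]]
```

```bash
python3 -m inch '[[[0,0,0],[0,0,-0.02],0],[[0,0,0],[0,0,-0.05],0],[[0,0,0],[0,0,-0.07],0],[[0,0,0],[0,0,-0.084],0],[[0,0,0],[0,0,-0.084],0.3],[[0,0,0],[0,0,-0.084],0.5]]'
python3 -m inch '[[[0,0,0],[0,0,0],0.7],[[0,0,0],[0,0,0],0.8],[[0,0,0],[0,0,0],1],[[0,0,0],[0,0,0],1],[[0,0,0],[0,0,0],1],[[0,0,0],[0,0,0],1]]'
python3 - <<'E'
from h import *
w=camera("wrist");save(w,"w4.png"); save(camera("side"),"s4.png")
E
```

```text
clock: 2.3
ee_pos: [0.4517, 0.2367, 0.0606]
ee_rot: [0.705, 0.043, 0.706, -0.043]
force: [0.1, -0.2, -0.2]
width: 0.0809
clock: 2.8
ee_pos: [0.4522, 0.2368, 0.0609]
ee_rot: [0.706, 0.043, 0.706, -0.043]
force: [0.6, -0.3, 0.6]
width: 0.0408
```

View pics/w4.png

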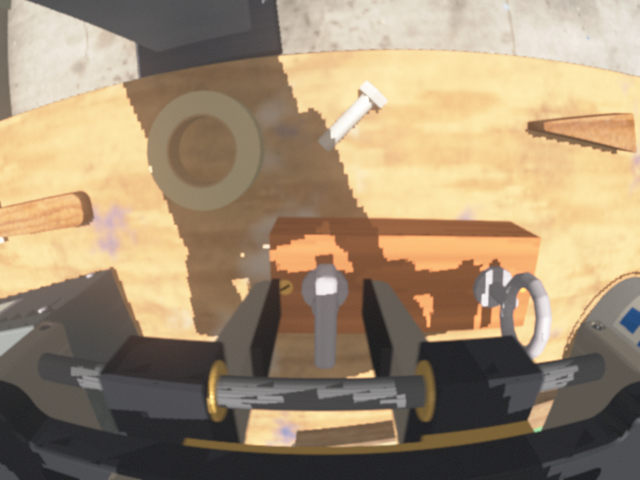

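View pics/s4.png

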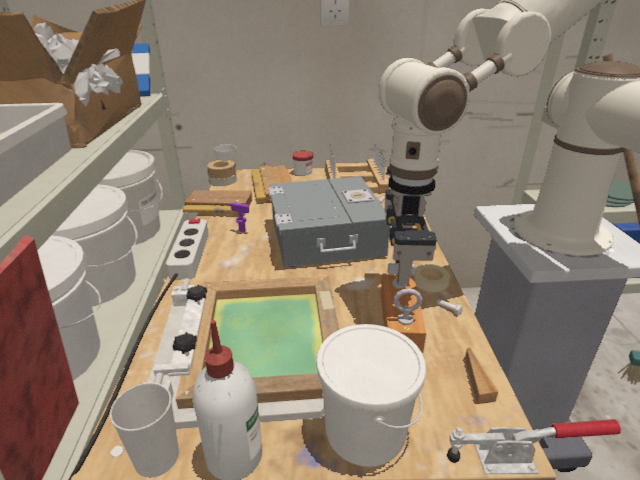

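The wrist view shows the T-bar (325,320) between the fingers (inner faces at 280 and 362), with the ring key untouched at (525,310). The side view agrees. I'll keep closing.

```bash
python3 -m inch '[[[0,0,0],[0,0,0],1],[[0,0,0],[0,0,0],1],[[0,0,0],[0,0,0],1],[[0,0,0],[0,0,0],1],[[0,0,0],[0,0,0],1],[[0,0,0],[0,0,0],1],[[0,0,0],[0,0,0],1]]'
python3 - <<'E'
from h import *
w=camera("wrist");show(w,200,220,240,180,3,"w5.png");st=get_state();print(st["ee_pos"],st["force"],st["torque"],proj(w,st["ee_pos"],"wrist"))
E
```

```text
clock: 3.48
ee_pos: [0.452, 0.2368, 0.0605]
ee_rot: [0.706, 0.043, 0.706, -0.043]
force: [0.7, 1.2, -1.2]
width: 0.0099
[0.45200715 0.2367805  0.06054973] [-0.08762883  1.79915997 -0.34921751] [ 0.34210039 -0.06770994 -0.01366453] [320.21389928 299.49142438]
```

View pics/w5.png

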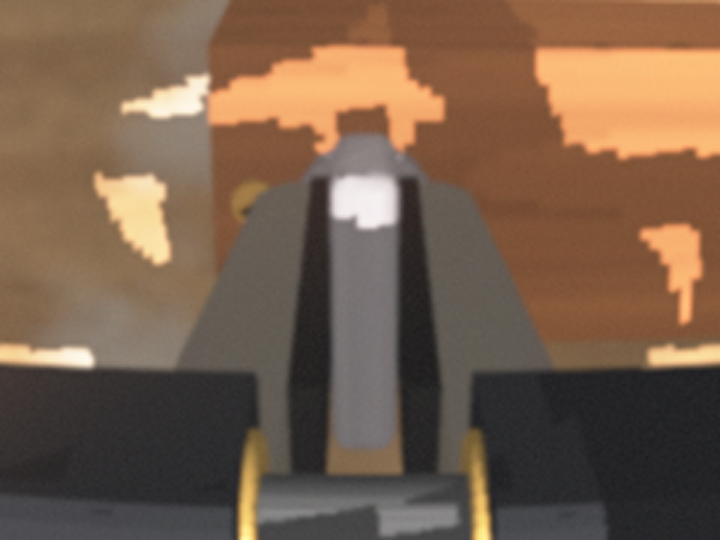

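```bash
python3 - <<'E'
from h import *
w=camera("wrist")
a=plane(w,321.7,279,0.087,"wrist");b=plane(w,321.8,369.3,0.087,"wrist");print(a,b,(a+b)/2,np.linalg.norm(a-b),"tcp",get_state()["ee_pos"])
E
python3 -m inch '[[[0,0,0],[0,0,0.005],1],[[0,0,0],[0,0,0.015],1],[[0,0,0],[0,0,0.03],1],[[0,0,0],[0,0,0.055],1],[[0,0,0],[0,0,0.085],1],[[0,0,0],[0,0,0.12],1],[[0,0,0],[0,0,0.14],1],[[0,0,0],[0,0,0.14],1]]'
python3 - <<'E'
from h import *
s=camera("side");save(s,"s6.png");w=camera("wrist");save(w,"w6.png");st=get_state();print(st["ee_pos"],st["width"],st["force"])
E
```

```text
[0.4299924  0.24017282 0.087     ] [0.47633332 0.23457934 0.087     ] [0.45316286 0.23737608 0.087     ] 0.04667727492977929 tcp [0.45200535 0.23676578 0.06054799]
clock: 4.25
ee_pos: [0.4553, 0.2373, 0.2073]
ee_rot: [0.709, 0.044, 0.702, -0.042]
force: [0.2, 0.1, -0.5]
width: 0.0097
[0.45238162 0.2365465  0.2015268 ] 0.009926133323413864 [ 0.15520255 -0.79895273 -1.63247691]
```

View pics/s6.png

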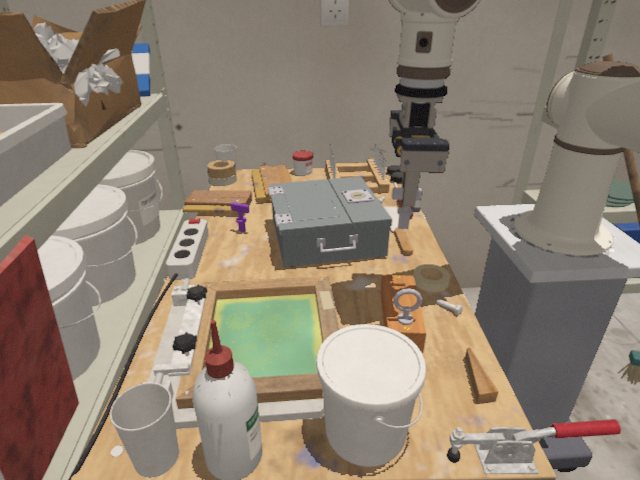

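```bash
python3 -m inch '[[[0,0,0.03],[0.003,-0.02,0],1],[[0,0,0.08],[0.008,-0.055,0],1],[[0,0,0.14],[0.014,-0.09,0],1],[[0,0,0.2],[0.019,-0.125,0],1],[[0,0,0.25],[0.025,-0.165,0],1],[[0,0,0.3],[0.03,-0.205,0],1],[[0,0,0.34],[0.035,-0.24,0],1],[[0,0,0.353],[0.039,-0.26,0],1]]'
python3 -m inch '[[[0,0,0],[0,-0.005,-0.01],1],[[0,0,0],[0,-0.005,-0.02],1],[[0,0,0],[0,-0.005,-0.02],1],[[0,0,0],[0,-0.005,-0.02],1]]'
python3 - <<'E'
from h import *
w=camera("wrist");save(w,"w7.png");show(w,230,150,180,150,4,"w7c.png");st=get_state();m=rot(st["ee_rot"]).as_matrix();print(st["ee_pos"],m.round(4).tolist(),proj(w,[0.4925,-0.028,0.104],"wrist"))
s=camera("side");show(s,310,150,100,75,8,"s7.png")
E
```

```text
clock: 5.02
ee_pos: [0.4895, -0.0265, 0.1984]
ee_rot: [0.701, -0.081, 0.704, 0.081]
force: [-0.2, 0.3, -1.5]
width: 0.0096
clock: 5.35
ee_pos: [0.4894, -0.0266, 0.1784]
ee_rot: [0.701, -0.081, 0.704, 0.082]
force: [0.0, 0.5, -0.0]
width: 0.0097
[ 0.49009069 -0.02674891  0.17944445] [[-0.0024, -0.2297, 0.9732], [0.001, 0.9732, 0.2297], [-1.0, 0.0016, -0.0021]] [316.42257793 256.79941371]
```

View pics/w7.png

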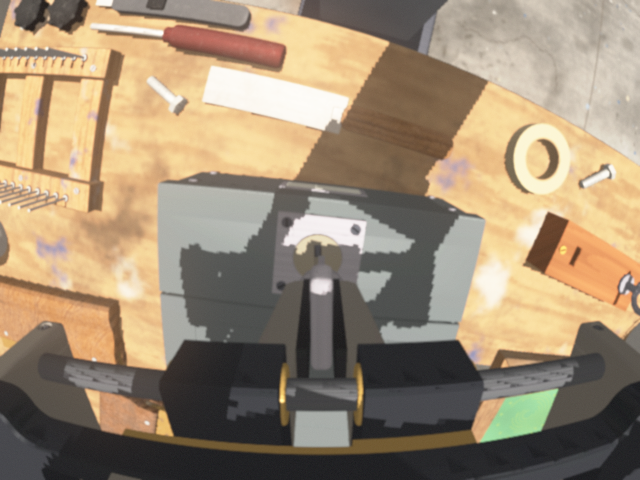

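View pics/w7c.png

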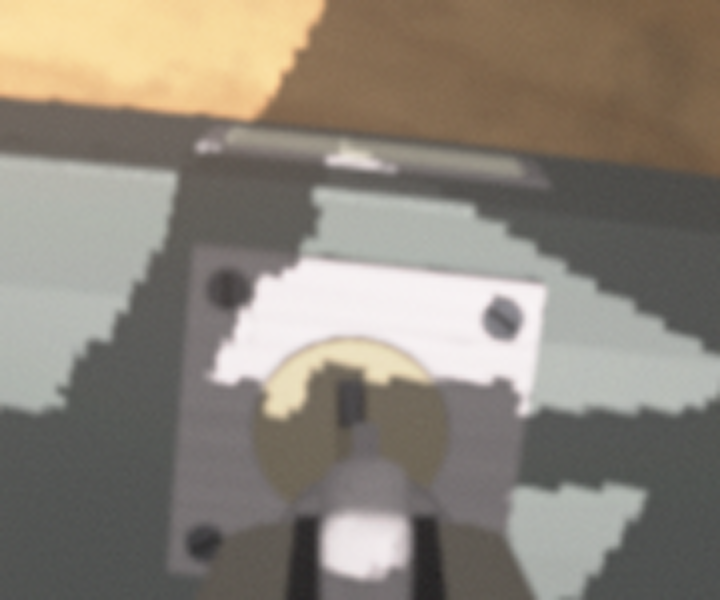

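View pics/s7.png

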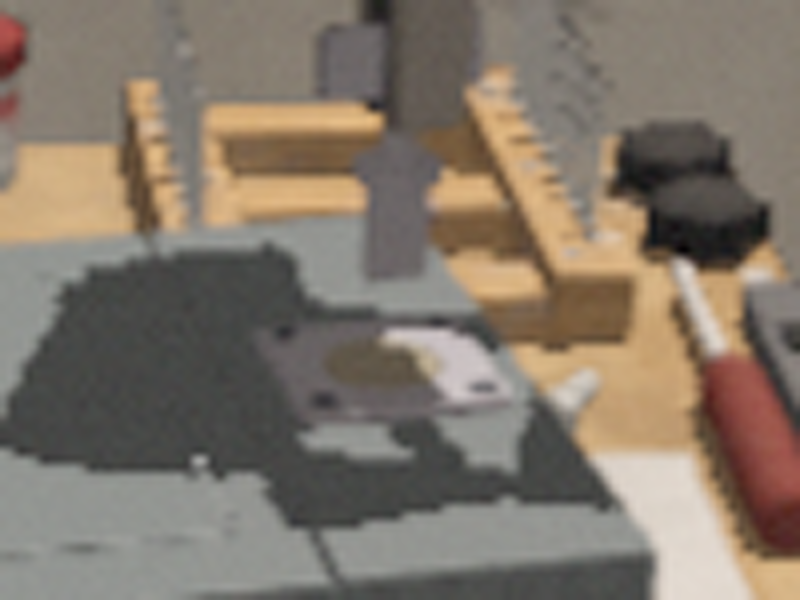

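```bash
python3 - <<'E'
from h import *
w=camera("wrist");st=get_state();m=rot(st["ee_rot"]).as_matrix();tcp=np.array(st["ee_pos"])
f=lambda x,y,z:plane(w,230+x/4,150+y/4,z,"wrist")
A=f(502,318,.104);B=f(205,543,.104);C=f(228,289,.104)
print("screws",A,B,C,"centre",(A+B)/2, np.linalg.norm(A-C),np.linalg.norm(B-C)); d=B-C;print("yaw",np.arctan2(d[1],d[0]),np.arctan2(-(A-C)[0],(A-C)[1]))
L,Rr,T=f(252,430,.104),f(448,430,.104),f(350,336,.104); print("plug",(L+Rr)/2,np.linalg.norm(L-Rr), T)
s1,s2=f(350,375,.104),f(351,422,.104);print("slot",s1,s2,np.arctan2((s2-s1)[1],(s2-s1)[0]))
print("tcp",tcp)
blade=f(366,435,tcp[2]-.0485+.012);bar=f(367,520,tcp[2]+.0265)
for n,p in (("blade",blade),("bar",bar)): print(n,p,(p-tcp)@m)
cc=(A+B)/2; print("lock in tool y,z",((cc-tcp)@m)[1:])
# T-bar ends in w7
g=cv2.cvtColor(w["frame"],cv2.COLOR_RGB2GRAY)
show(w,290,260,60,120,5,"w7b.png")
# side: triangulate blade tip
s=camera("side");p=(310+395/8,150+280/8);d=ray(s,*p,"side");e=np.array(s["eye"]);t=(tcp[0]-e[0])/d[0] if 0 else (tcp[1]-e[1])/d[1];print("tip side",e+t*d)
print("plug side",plane(s,310+384/8,150+365/8,.104,"side"))
E
```

```text
screws [ 0.46906551 -0.00662637  0.104     ] [ 0.52221055 -0.04808348  0.104     ] [ 0.47492292 -0.05361461  0.104     ] centre [ 0.49563803 -0.02735493  0.104     ] 0.04735191655392986 0.04761000812488672
yaw 0.11643859336328109 0.12401709348335208
plug [ 0.49495774 -0.02745395  0.104     ] 0.03449426332803529 [ 0.47824945 -0.03135812  0.104     ]
slot [ 0.48509334 -0.02975378  0.104     ] [ 0.49344954 -0.0276163   0.104     ] 0.25042621344751254
tcp [ 0.49096168 -0.0271734   0.18063382]
blade [ 0.4814958  -0.02782309  0.14413382] [ 0.03650015  0.00153911 -0.00936191]
bar [ 0.46914307 -0.0307615   0.20713382] [-0.02649989  0.00152575 -0.02205911]
lock in tool y,z [-0.0012603   0.00450921]
tip side [ 0.49208486 -0.0271734   0.12594603]
plug side [ 0.49577942 -0.01767528  0.104     ]
```

View pics/w7b.png

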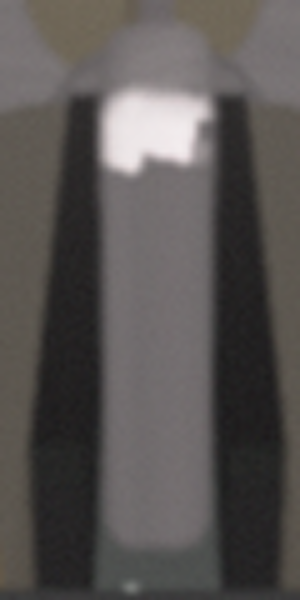

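```bash
python3 -m inch '[[[0,0,0],[0.0025,-0.0015,-0.01],1],[[0,0,0],[0.0025,-0.0015,-0.018],1],[[0,0,0],[0.0025,-0.0015,-0.02],1],[[0,0,0],[0.0025,-0.0015,-0.02],1]]'
python3 - <<'E'
from h import *
for i in range(1):
    w=camera("wrist");s=camera("side");t=camera("top");st=get_state()
    print(st["ee_pos"],st["force"],w["eye"])
show(w,240,170,160,120,5,"w8.png");show(s,330,170,60,45,13,"s8.png")
c=np.hstack([cv2.resize(t["frame"][280:345,405:470,::-1],None,fx=6,fy=6,interpolation=2)]);cv2.imwrite("pics/t8.png",c)
E
```

```text
clock: 5.88
ee_pos: [0.4926, -0.0295, 0.1591]
ee_rot: [0.702, -0.081, 0.703, 0.082]
force: [-0.3, -0.4, 0.0]
width: 0.0096
[ 0.49360723 -0.02986494  0.16067344] [-0.93244134 -0.10746823 -0.21717257] [ 0.41317138 -0.04739294  0.32993959]
```

View pics/w8.png

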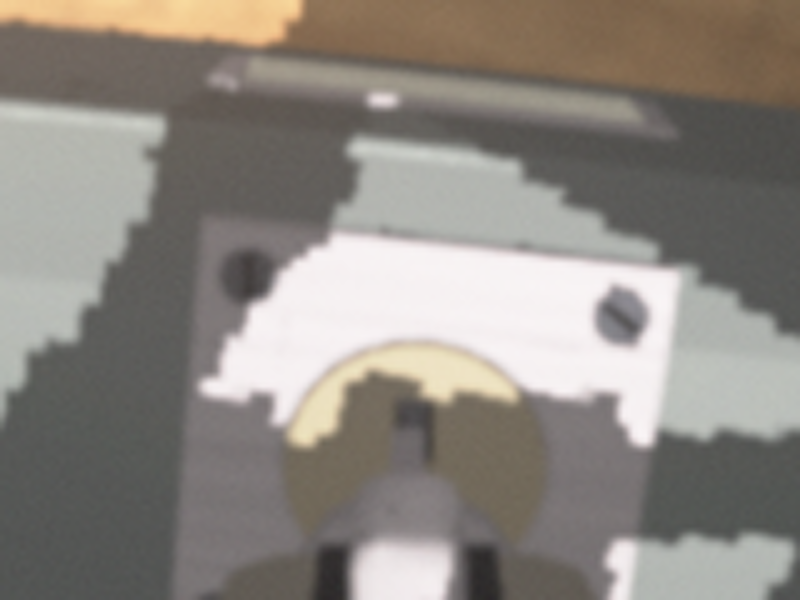

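View pics/s8.png

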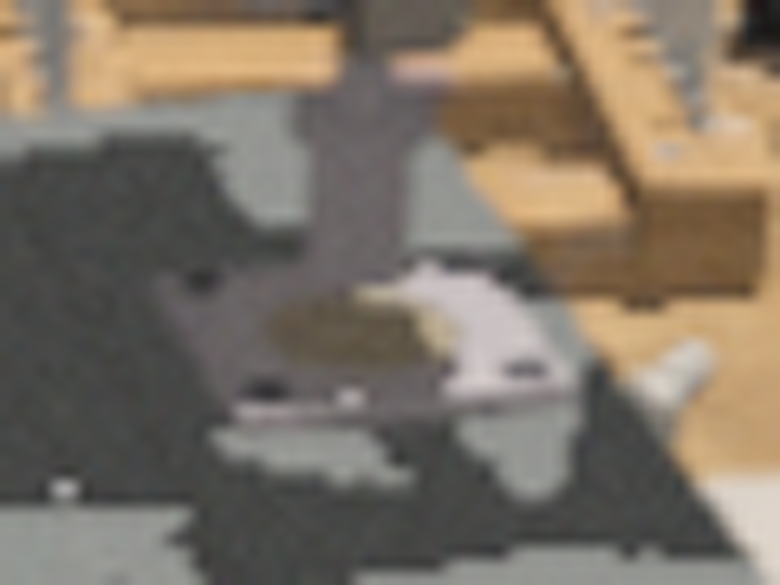

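View pics/t8.png

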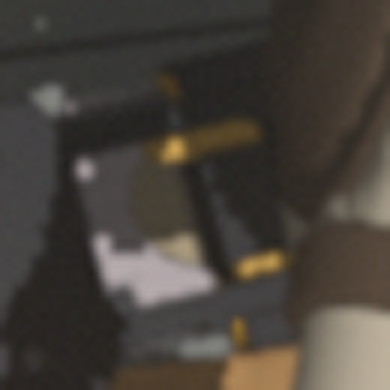

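```bash
python3 - <<'E'
from h import *
w=camera("wrist");st=get_state();m=rot(st["ee_rot"]).as_matrix();tcp=np.array([.4938,-.0303,.161])
f=lambda x,y,z:plane(w,240+x/5,170+y/5,z,"wrist")
S=f(413,403,.104); P=[f(x,y,.104) for x,y in ((415.5,341),(284,460),(547,460),(247,277),(622,317))]
for n,p in (("slotnear",S),("plugtop",P[0]),("plugL",P[1]),("plugR",P[2]),("scr1",P[3]),("scr2",P[4])): print(n,p.round(4),((p-tcp)@m)[1:].round(4))
pc=(P[1]+P[2])/2;print("plug from LR",pc.round(4))
for z in (.111,.112,.113): p=f(410,425,z); print("tipnear",z,p.round(4),((p-tcp)@m)[1:].round(4))
s=camera("side")
print("side plug",plane(s,330+366/13,170+330/13,.104,"side"), [plane(s,330+360/13,170+v/13,.112,"side").round(4).tolist() for v in (260,270,280)])
E
```

```text
slotnear [ 0.486  -0.0296  0.104 ] [ 0.0024 -0.0074]
plugtop [ 0.4779 -0.0312  0.104 ] [ 0.0027 -0.0158]
plugL [ 0.4975 -0.0442  0.104 ] [-0.0143  0.0004]
plugR [ 0.4896 -0.0108  0.104 ] [0.0199 0.0004]
scr1 [ 0.4745 -0.0539  0.104 ] [-0.0186 -0.0242]
scr2 [ 0.4687 -0.0063  0.104 ] [ 0.0291 -0.019 ]
plug from LR [ 0.4936 -0.0275  0.104 ]
tipnear 0.111 [ 0.4867 -0.0299  0.111 ] [ 0.002  -0.0068]
tipnear 0.112 [ 0.4864 -0.03    0.112 ] [ 0.002  -0.0072]
tipnear 0.113 [ 0.486 -0.03   0.113] [ 0.002  -0.0075]
side plug [ 0.49523173 -0.01894764  0.104     ] [[0.4948, -0.0311, 0.112], [0.4954, -0.0268, 0.112], [0.4961, -0.0225, 0.112]]
```

```bash
python3 -m inch '[[[0,0,0],[0.0005,0.0005,-0.003],1],[[0,0,0],[0.0005,0.0005,-0.006],1],[[0,0,0],[0.0005,0.0005,-0.007],1],[[0,0,0],[0.0005,0.0005,-0.007],1]]'; python3 -m inch '[[[0,0,0],[0,0,-0.0005],1],[[0,0,0],[0,0,-0.001],1],[[0,0,0],[0,0,-0.0015],1],[[0,0,0],[0,0,-0.002],1]]'
```

```text
clock: 6.47
ee_pos: [0.4937, -0.0292, 0.1531]
ee_rot: [0.702, -0.081, 0.703, 0.081]
force: [0.1, -1.0, -0.8]
width: 0.0096
clock: 6.8
ee_pos: [0.4942, -0.0294, 0.1519]
ee_rot: [0.703, -0.081, 0.702, 0.081]
force: [-1.3, 0.9, 3.2]
width: 0.0098
```

```bash
python3 -m inch '[[[0,0,0],[0,0,-0.0005],1],[[0,0,0],[0,0,-0.001],1],[[0,0,0],[0,0,-0.001],1]]'
python3 - <<'E'
from h import *
st=get_state();print(st["ee_pos"],st["force"],st["torque"])
w=camera("wrist");show(w,240,170,160,120,5,"w9.png")
E
```

```text
clock: 7.05
ee_pos: [0.4944, -0.0292, 0.1515]
ee_rot: [0.703, -0.081, 0.702, 0.081]
force: [-1.5, 1.4, 5.9]
width: 0.01
[ 0.49441804 -0.02923123  0.15147098] [-1.54226295  1.35605371  5.88349461] [0.34463781 0.39139158 0.03837555]
```

View pics/w9.png

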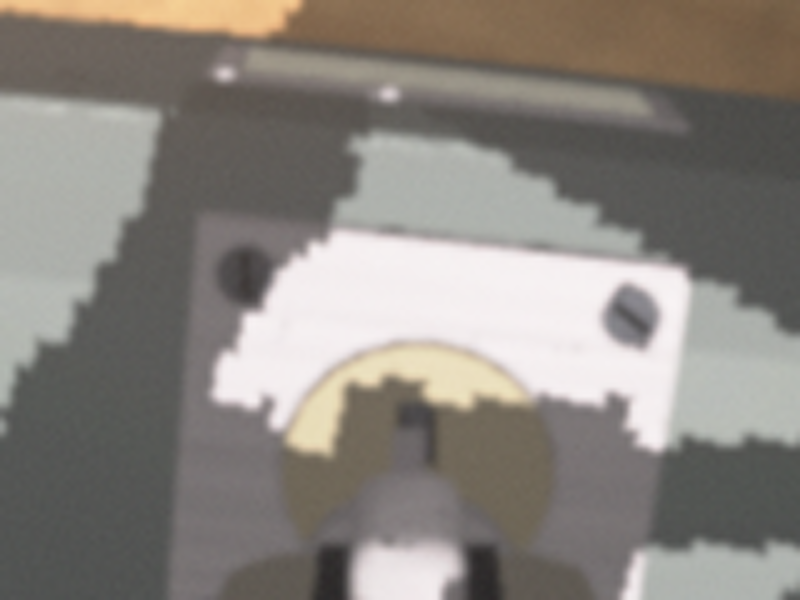

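```bash
python3 - <<'E'
from h import *
w=camera("wrist");im=w["frame"][235:275,295:350,::-1].astype(float);im=np.clip((im-20)*2.2,0,255).astype(np.uint8)
cv2.imwrite("pics/w9b.png",cv2.resize(im,None,fx=14,fy=14,interpolation=cv2.INTER_LINEAR))
s=camera("side");im=s["frame"][180:205,340:380,::-1].astype(float);im=np.clip((im-20)*1.8,0,255).astype(np.uint8)
cv2.imwrite("pics/s9b.png",cv2.resize(im,None,fx=16,fy=16,interpolation=cv2.INTER_LINEAR))
E
```

```text
(no output)
```

View pics/w9b.png

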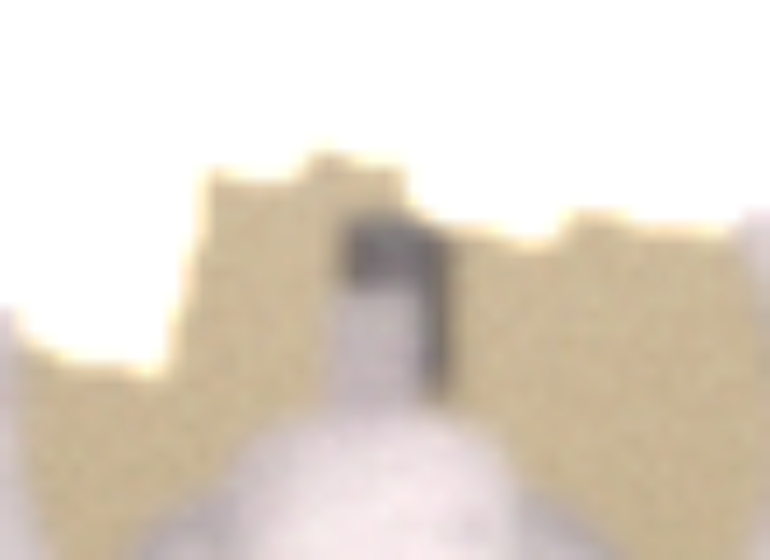

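View pics/s9b.png

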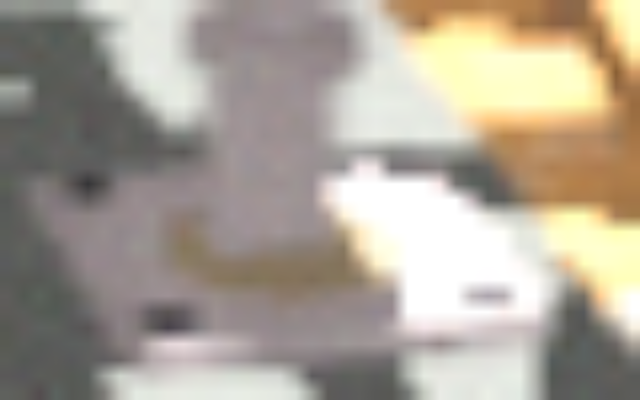

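Wrist crop (14x): the slot runs u 340–455 with its near end at v 222, and the blade is at 332–420 with its near tip edge at v 288. The blade is therefore about 1 mm to the left and 2 mm too far forward. I'll lift, shift and look again.

```bash
python3 -m inch '[[[0,0,0],[0,0,0.002],1],[[0,0,0],[-0.001,0.0003,0.0035],1],[[0,0,0],[-0.002,0.0005,0.0035],1],[[0,0,0],[-0.002,0.0005,0.0035],1]]'
cat > v.py <<'E'
import sys
from h import *
st=get_state();print(st["clock"],st["ee_pos"].round(4),st["force"].round(2),st["torque"].round(3))
w=camera("wrist");im=w["frame"][235:275,295:350,::-1].astype(float);im=np.clip((im-20)*2.2,0,255).astype(np.uint8)
cv2.imwrite("pics/"+sys.argv[1],cv2.resize(im,None,fx=14,fy=14,interpolation=cv2.INTER_LINEAR))
E
python3 v.py w10.png
```

```text
clock: 7.53
ee_pos: [0.4917, -0.0288, 0.1539]
ee_rot: [0.702, -0.081, 0.703, 0.081]
force: [-0.8, 0.3, -0.9]
width: 0.0096
7.5333 [ 0.4917 -0.0288  0.1539] [-0.84  0.29 -0.93] [0.032 0.001 0.011]
```

View pics/w10.png

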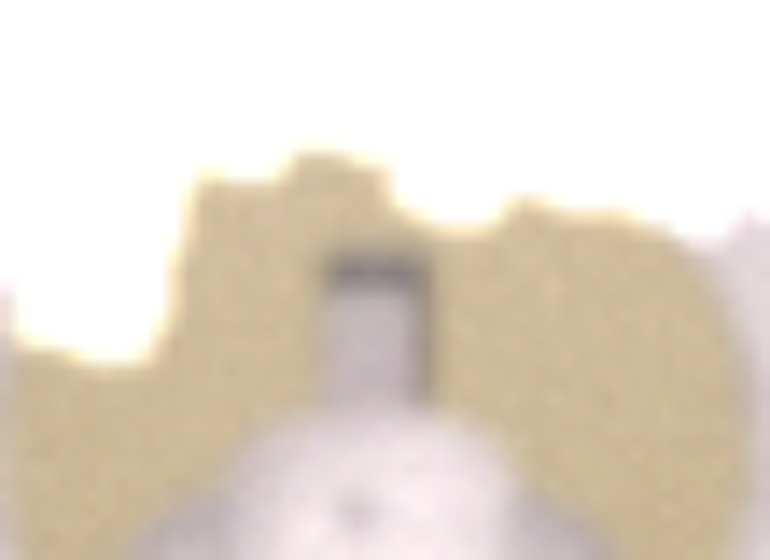

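```bash
python3 -m inch '[[[0,0,0],[-0.0002,0.0003,-0.001],1],[[0,0,0],[-0.0002,0.0003,-0.002],1],[[0,0,0],[-0.0002,0.0003,-0.003],1],[[0,0,0],[-0.0002,0.0003,-0.0035],1],[[0,0,0],[-0.0002,0.0003,-0.0035],1]]'
python3 v.py w11.png
```

```text
clock: 8.0
ee_pos: [0.4917, -0.0285, 0.1503]
ee_rot: [0.702, -0.081, 0.703, 0.081]
force: [-0.0, 0.4, -0.0]
width: 0.0097
8.0 [ 0.4917 -0.0285  0.1503] [-0.04  0.36 -0.02] [ 0.073  0.02  -0.024]
```

View pics/w11.png

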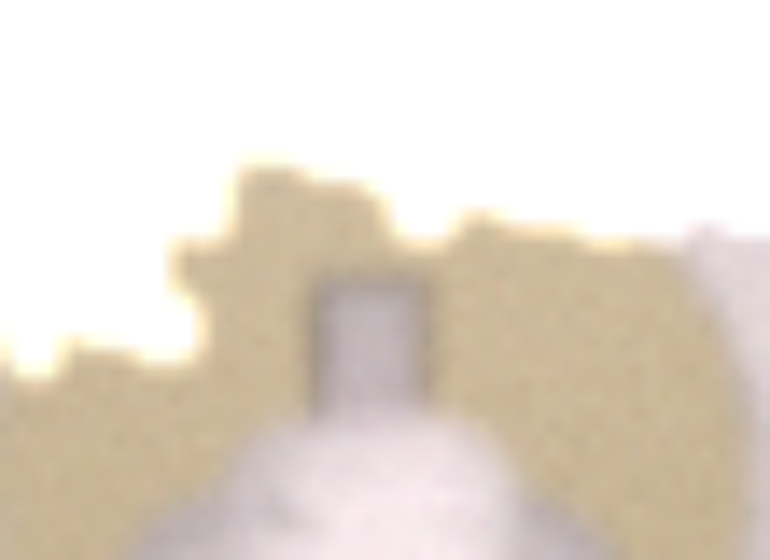

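No force, and the tip is 1–2 mm below the face, so the blade is in the slot, centred in the view (320–420 within 308–432). I'll continue down while checking the force.

```bash
python3 -m inch '[[[0,0,0],[0,0,-0.001],1],[[0,0,0],[0,0,-0.002],1],[[0,0,0],[0,0,-0.003],1],[[0,0,0],[0,0,-0.004],1],[[0,0,0],[0,0,-0.004],1]]'; python3 -m inch '[[[0,0,0],[0,0,-0.0015],1],[[0,0,0],[0,0,-0.003],1],[[0,0,0],[0,0,-0.0045],1],[[0,0,0],[0,0,-0.005],1],[[0,0,0],[0,0,-0.005],1]]'
python3 -c "
from station import *;s=get_state();print(s['force'],s['torque'])"
```

```text
clock: 8.47
ee_pos: [0.4917, -0.0284, 0.1463]
ee_rot: [0.702, -0.081, 0.703, 0.081]
force: [0.5, 0.0, -0.8]
width: 0.0093
clock: 8.88
ee_pos: [0.4917, -0.0285, 0.1414]
ee_rot: [0.702, -0.081, 0.703, 0.081]
force: [0.3, -0.1, -1.0]
width: 0.0095
[ 0.25453495 -0.10635675 -1.00308873] [ 0.08385659  0.01090985 -0.01570259]
```

```bash
python3 -m inch '[[[0,0,0],[0,0,-0.002],1],[[0,0,0],[0,0,-0.004],1],[[0,0,0],[0,0,-0.006],1],[[0,0,0],[0,0,-0.008],1],[[0,0,0],[0,0,-0.009],1],[[0,0,0],[0,0,-0.009],1]]'; python3 -m inch '[[[0,0,0],[0,0,-0.0015],1],[[0,0,0],[0,0,-0.003],1],[[0,0,0],[0,0,-0.0045],1],[[0,0,0],[0,0,-0.006],1],[[0,0,0],[0,0,-0.007],1],[[0,0,0],[0,0,-0.007],1]]'
python3 -c "
from station import *;s=get_state();print(s['force'],s['torque'])"
```

```text
clock: 9.38
ee_pos: [0.4916, -0.0284, 0.1322]
ee_rot: [0.702, -0.081, 0.703, 0.081]
force: [0.1, -0.1, -0.8]
width: 0.0099
clock: 9.88
ee_pos: [0.4921, -0.0286, 0.126]
ee_rot: [0.703, -0.081, 0.702, 0.081]
force: [-1.7, -0.2, 4.6]
width: 0.0098
[-1.69154165 -0.16641773  4.55871994] [0.13723973 0.19016975 0.01270698]
```

```bash
python3 -m inch '[[[0,0,0],[0,0,-0.001],1],[[0,0,0],[0,0,-0.002],1],[[0,0,0],[0,0,-0.003],1],[[0,0,0],[0,0,-0.003],1]]'; python3 -m inch '[[[0,0,0],[0,0,-0.001],1],[[0,0,0],[0,0,-0.002],1],[[0,0,0],[0,0,-0.002],1],[[0,0,0],[0,0,-0.002],1]]'
python3 - <<'E'
from h import *
st=get_state();print(st["ee_pos"],st["force"],st["torque"])
w=camera("wrist");show(w,240,170,160,120,5,"w12.png");s=camera("side");show(s,330,160,60,45,13,"s12.png")
E
```

```text
clock: 10.22
ee_pos: [0.4922, -0.0286, 0.1231]
ee_rot: [0.703, -0.081, 0.702, 0.081]
force: [-1.2, 0.7, 6.0]
width: 0.0099
clock: 10.55
ee_pos: [0.4923, -0.0287, 0.1222]
ee_rot: [0.703, -0.081, 0.702, 0.081]
force: [-4.1, 1.3, 11.3]
width: 0.0097
[ 0.49230197 -0.02865282  0.12215062] [-4.13340545  1.34373215 11.27329918] [ 0.25119192  0.90041747 -0.00486159]
```

View pics/w12.png

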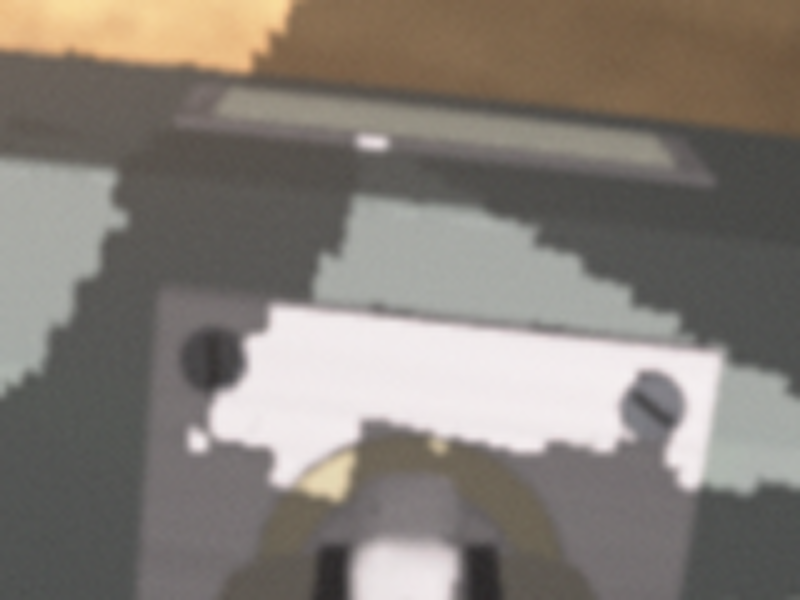

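View pics/s12.png

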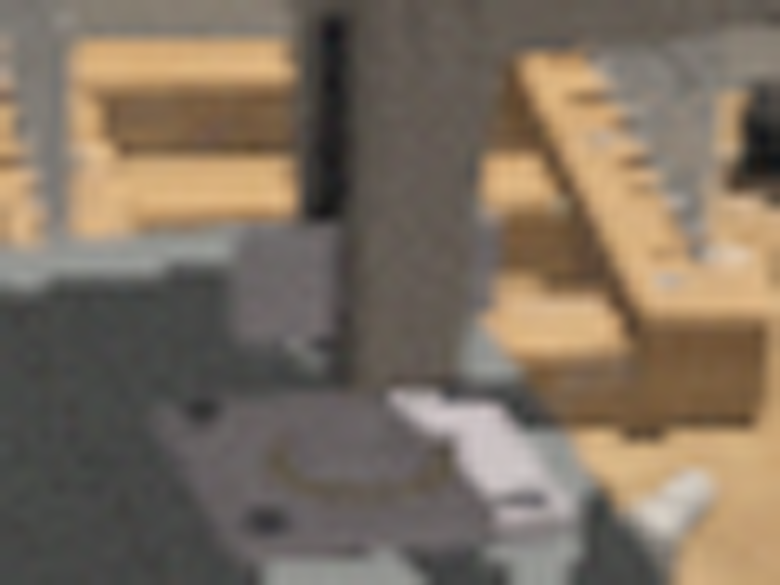

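The collar sits on the face (side view, ring of brass around the collar at crop (360,465)), and z stops at about 0.1225 with 11 N. The key is home. Next I turn it clockwise (negative rz), still pressing lightly.

```bash
python3 -m inch '[[[0,0,-0.06],[0,0,0],1],[[0,0,-0.12],[0,0.0001,0],1],[[0,0,-0.18],[0,0.0001,0],1],[[0,0,-0.24],[0,0.0002,0],1],[[0,0,-0.3],[0,0.0003,0],1],[[0,0,-0.36],[0,0.0003,0],1],[[0,0,-0.42],[0,0.0004,0],1],[[0,0,-0.48],[0,0.0004,0],1]]'
python3 -c "
from station import *;s=get_state();print(s['force'],s['torque'],s['ee_rot'],s['joint_positions'])"
```

```text
clock: 11.32
ee_pos: [0.4925, -0.0276, 0.1222]
ee_rot: [0.702, 0.089, 0.701, -0.089]
force: [-3.6, 3.8, 12.2]
width: 0.0097
[-3.59486832  3.78989352 12.19257869] [0.70784306 0.61111784 0.24383969] [ 0.70197177  0.08931109  0.70100876 -0.08857701] [-3.02251034e-01  3.85822399e-02  1.91721490e+00  1.36093210e-03
  1.18463692e+00 -1.62131919e+00]
```

```bash
python3 -m inch '[[[0,0,-0.06],[0,0,0],1],[[0,0,-0.12],[0,0,0],1],[[0,0,-0.18],[0,0,0],1],[[0,0,-0.24],[0,0,0],1],[[0,0,-0.3],[0,0,0],1],[[0,0,-0.36],[0,0,0],1],[[0,0,-0.42],[0,0,0],1],[[0,0,-0.42],[0,0,0],1]]'
python3 -c "
from station import *;s=get_state();print(s['force'],s['torque'],s['ee_rot'])"
```

```text
clock: 11.98
ee_pos: [0.4929, -0.0269, 0.1222]
ee_rot: [0.668, 0.234, 0.667, -0.232]
force: [-1.1, 4.5, 11.6]
width: 0.0094
[-1.05292492  4.51679485 11.59852049] [1.0497604 0.4613323 0.0545222] [ 0.66810607  0.23415416  0.66701035 -0.23217086]
```

```bash
python3 -m inch '[[[0,0,-0.06],[0,0.0003,0],1],[[0,0,-0.12],[0,0.0005,0],1],[[0,0,-0.18],[0,0.0006,0],1],[[0,0,-0.24],[0,0.0008,0],1],[[0,0,-0.3],[0,0.0008,0],1],[[0,0,-0.36],[0,0.0008,0],1],[[0,0,-0.42],[0,0.0008,0],1],[[0,0,-0.48],[0,0.0008,0],1]]'
python3 - <<'E'
from h import *
s=get_state();q=s['ee_rot'];print(s['force'],s['torque'],-2*np.arctan2(q[1],q[0]))
save(camera("side"),"s13.png");save(camera("wrist"),"w13.png")
E
```

```text
clock: 12.65
ee_pos: [0.4935, -0.0263, 0.1222]
ee_rot: [0.594, 0.387, 0.592, -0.384]
force: [0.7, 4.2, 9.0]
width: 0.0099
[0.65520955 4.18922385 9.03627729] [ 0.91151442 -0.08720431  0.21378847] -1.1543147011312187
```

View pics/s13.png

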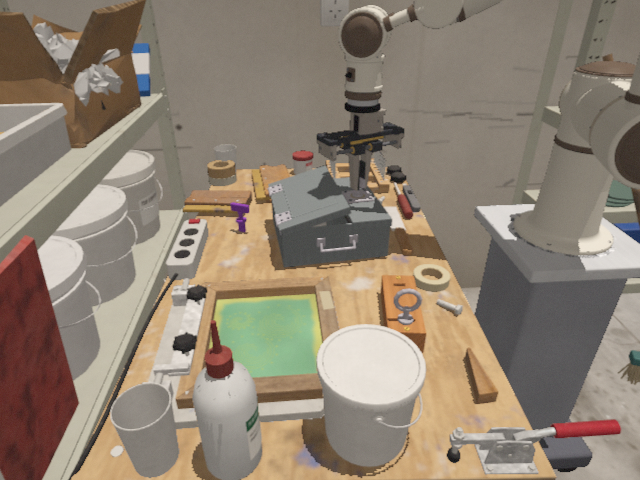

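View pics/w13.png

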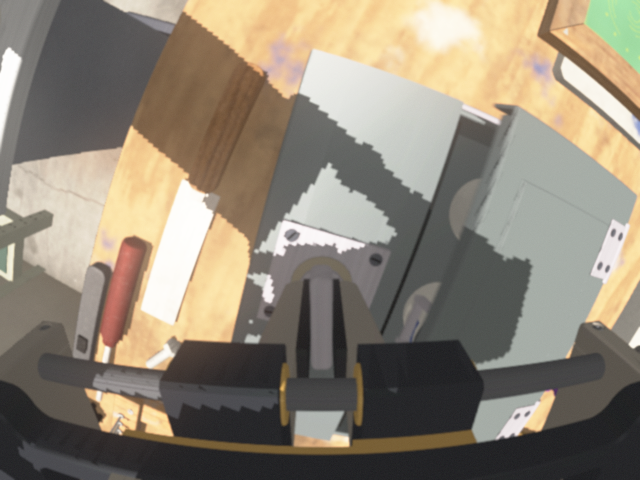

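The side and wrist views both show the lid lifting, and the key is at about -1.27 rad relative to the chest. I'll ease the press and wait.

```bash
python3 -m inch '[[[0,0,0],[0,0.0005,0.0007],1],[[0,0,0],[0,0.001,0.0015],1],[[0,0,0],[0,0.001,0.0015],1],[[0,0,0],[0,0.001,0.0015],1],[[0,0,0],[0,0.001,0.0015],1],[[0,0,0],[0,0.001,0.0015],1],[[0,0,0],[0,0.001,0.0015],1],[[0,0,0],[0,0.001,0.0015],1]]'
python3 -m inch '[[[0,0,0],[0,0,0],1],[[0,0,0],[0,0,0],1],[[0,0,0],[0,0,0],1],[[0,0,0],[0,0,0],1],[[0,0,0],[0,0,0],1],[[0,0,0],[0,0,0],1],[[0,0,0],[0,0,0],1],[[0,0,0],[0,0,0],1]]'
python3 - <<'E'
from h import *
s=get_state();q=s['ee_rot'];print(s['force'],s['torque'],-2*np.arctan2(q[1],q[0]))
show(camera("side"),230,90,200,150,4,"s14.png");save(camera("wrist"),"w14.png")
E
```

```text
clock: 13.42
ee_pos: [0.4932, -0.0262, 0.1228]
ee_rot: [0.594, 0.385, 0.592, -0.384]
force: [4.9, 2.7, 3.8]
width: 0.0099
clock: 14.08
ee_pos: [0.4931, -0.0262, 0.1228]
ee_rot: [0.594, 0.385, 0.592, -0.384]
force: [5.4, 3.3, 2.9]
width: 0.0099
[5.39702342 3.30400284 2.90089941] [ 0.54541058 -0.98405024  0.06960815] -1.1502961983345046
```

View pics/s14.png

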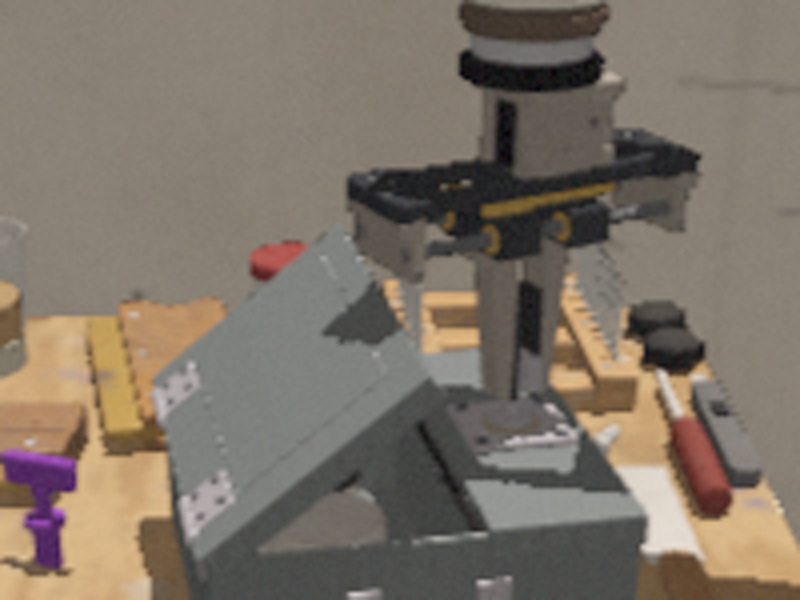

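View pics/w14.png

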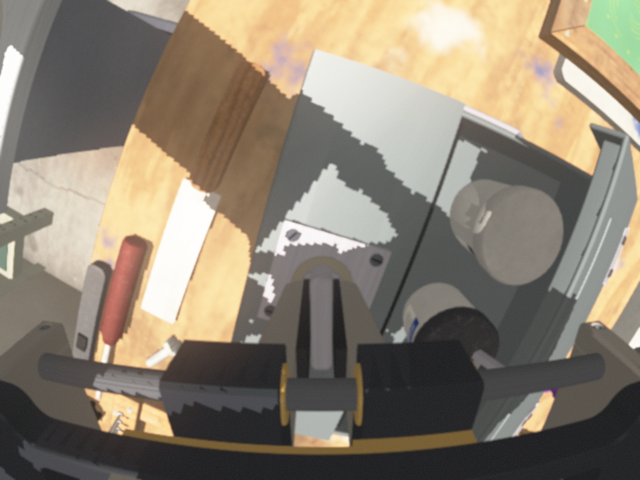

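The lid is nearly fully open and clear of the gripper. I'll relieve the +x side force, open the fingers part way and go straight up.

```bash
python3 -m inch '[[[0,0,0],[0.0005,0.0004,0.0005],1],[[0,0,0],[0.001,0.0005,0.0005],1],[[0,0,0],[0.001,0.0005,0.0005],1],[[0,0,0],[0.001,0.0005,0.0005],0.85],[[0,0,0],[0.001,0.0005,0.0005],0.7],[[0,0,0],[0.001,0.0005,0.0005],0.7],[[0,0,0],[0.001,0.0005,0.0005],0.7],[[0,0,0],[0.001,0.0005,0.0005],0.7]]'
python3 - <<'E'
from h import *
s=get_state();print(s['force'],s['torque'])
save(camera("wrist"),"w15.png")
E
```

```text
clock: 14.85
ee_pos: [0.4921, -0.0258, 0.122]
ee_rot: [0.593, 0.384, 0.594, -0.385]
force: [-0.4, 0.3, -0.6]
width: 0.0274
[-0.36302124  0.27762003 -0.64407714] [-0.04706827  0.04823557  0.02294165]
```

View pics/w15.png

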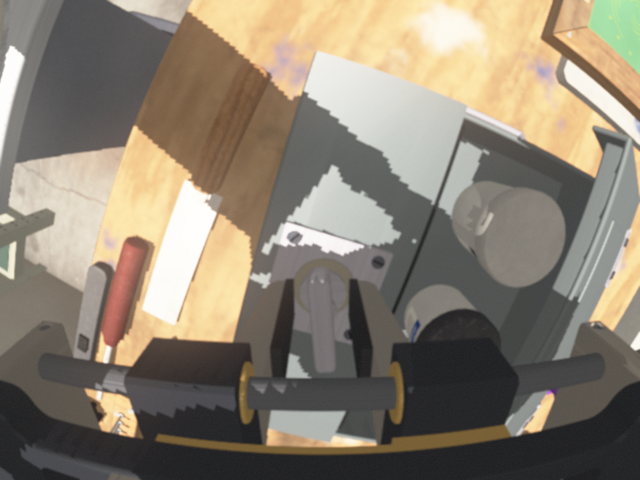

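The T-bar (322,320) stands clear between the fingers (270 and 360). Now up.

```bash
python3 -m inch '[[[0,0,0],[0,0,0.008],0.7],[[0,0,0],[0,0,0.02],0.7],[[0,0,0],[0,0,0.04],0.7],[[0,0,0],[0,0,0.06],0.7],[[0,0,0],[0,0,0.085],0.7],[[0,0,0],[0,0,0.105],0.7],[[0,0,0],[0,0,0.12],0.7],[[0,0,0],[0,0,0.12],0.7]]'
python3 -m inch '[[[0,0,0],[-0.02,0,0],0.7],[[0,0,0],[-0.05,0,0.01],0.7],[[0,0,0],[-0.08,0,0.02],0.7],[[0,0,0],[-0.1,0,0.02],0.7],[[0,0,0],[-0.1,0,0.02],0.7],[[0,0,0],[-0.1,0,0.02],0.7],[[0,0,0],[-0.1,0,0.02],0.7],[[0,0,0],[-0.1,0,0.02],0.7]]'
python3 - <<'E'
from h import *
s=get_state();print(s['force'],abs(s['qd']).max())
show(camera("side"),230,90,200,150,4,"s16.png");show(camera("top"),340,180,190,150,4,"t16.png")
E
```

```text
clock: 15.57
ee_pos: [0.4948, -0.0264, 0.2471]
ee_rot: [0.596, 0.385, 0.591, -0.384]
force: [0.4, -0.0, 1.0]
width: 0.0275
clock: 16.23
ee_pos: [0.3933, -0.0258, 0.262]
ee_rot: [0.593, 0.384, 0.594, -0.384]
force: [0.1, 0.5, -0.3]
width: 0.0274
[ 0.10380423  0.5353898  -0.2521467 ] 0.005546287288067709
```

View pics/s16.png

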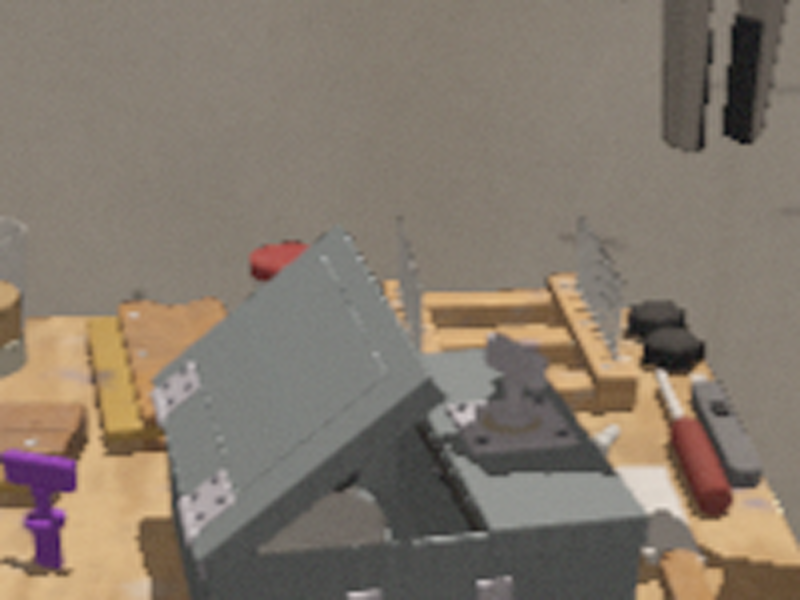

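View pics/t16.png

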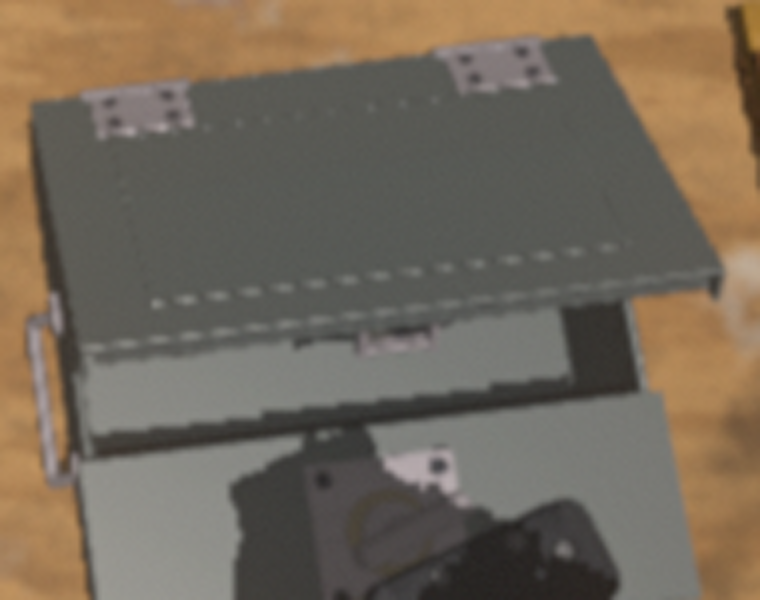

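```bash
python3 - <<'E'
from h import *
t=camera("top");s=camera("side");
a,b=np.array(t["eye"]),np.array(s["eye"]);u=ray(t,519.5,247,"top");v=ray(s,315,148,"side")
k=np.linalg.lstsq(np.c_[u,-v],b-a,rcond=None)[0];p,q=a+k[0]*u,b+k[1]*v;print((p+q)/2,np.linalg.norm(p-q))
h=((p+q)/2)[2]-.1;print("angle~",np.arcsin(h/.145))
im=s["frame"][240:350,350:460,::-1];cv2.imwrite("pics/s17.png",np.hstack([cv2.resize(im,(330,330)),cv2.resize(s["frame"][165:205,335:385,::-1],(412,330),interpolation=2)]))
E
```

```text
[ 0.5853415  -0.14008714  0.17826055] 0.0005273346146804007
angle~ 0.5701139124474788
```

View pics/s17.png

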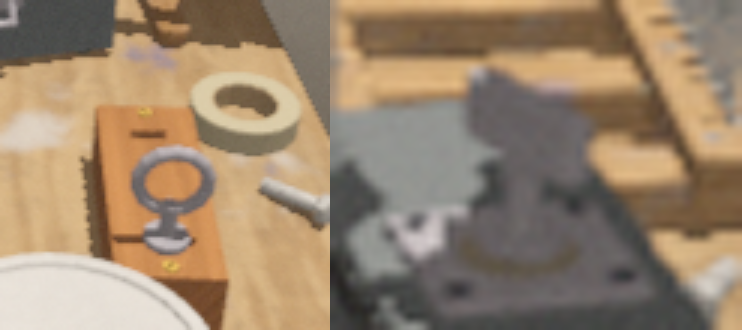

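```bash
python3 -m inch '[[[0,0,0],[0,0,0],0.7],[[0,0,0],[0,0,0],0.7],[[0,0,0],[0,0,0],0.7],[[0,0,0],[0,0,0],0.7],[[0,0,0],[0,0,0],0.7],[[0,0,0],[0,0,0],0.7],[[0,0,0],[0,0,0],0.7],[[0,0,0],[0,0,0],0.7]]'
python3 - <<'E'
from h import *
o=cv2.cvtColor(cv2.resize(cv2.imread("pics/s16.png"),(200,150),interpolation=3),cv2.COLOR_BGR2GRAY).astype(int)
n=camera("side")["frame"][90:240,230:430];n=cv2.cvtColor(n,cv2.COLOR_RGB2GRAY).astype(int)
d=abs(n-o);print(d.mean(),d.max())
print(get_state()["clock"]);job_done()
E
```

```text
clock: 17.1
ee_pos: [0.3928, -0.0258, 0.2626]
ee_rot: [0.593, 0.385, 0.593, -0.384]
force: [0.5, 1.1, 0.5]
width: 0.0274
1.7507666666666666 70
17.15
the job is handed in; nothing more can be done
```

The chest is open and I handed the job in at 17.15 s; no verdict is reported.

I took the T-handled key from its block and pressed it lightly on the lock face. It first touched the slot's edge at about 6 N, so I corrected by about 2 mm from the wrist view and pushed it home. I turned it clockwise to about 1.27 rad from the chest's x axis. The lid sprang up, and I opened the fingers and backed clear.

**Last checks**
- **Key:** it stands upright with its collar on the lock's face. The highest force I read at the wrist was about 12 N; contact force on the key itself was not measured.
- **Ring key:** it is still in its slot in the last side view; I did not measure how far it may have moved.
- **Robot:** the gripper is clear, with wrist force near zero.
- **Lid angle:** my two-view estimate was about 0.57 rad, less than the 0.65 rad full opening. The hinge height and lid length were guessed, so it is rough.
- **Lid at rest:** the lid's edges stood in the same place in the side views at 14.1 s and 16.2 s. The final picture comparison, 0.9 s later, showed a mean grey-level difference of 1.75 and a maximum of 70. I took the maximum for a resampling effect at edges but did not look at that last picture.
- **Cameras:** the top and wrist views disagreed by about 3 mm on where the key and lock stood. I relied on how the blade sat against the slot in the wrist view.

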